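Close the refill tap: nest the drip pail, push the cover sleeve home

ROBOT

A 6-joint arm with a two-finger parallel gripper is mounted at the origin on the work surface. World frame = base frame: x ahead of the robot, y to its left, z up, the work surface at z = 0. Lengths are in m, angles in degrees, forces in N, time in s.
With the tool pointing down it reaches from about 0.275 to 0.825 m from the base axis. Payload 5.2 kg.
Tool frame: the origin (TCP) lies on the centre line of the jaws, within the pads' length; the fingertips stand 19 mm ahead of it and the grasp point (between the pads) is the TCP; z points along the fingers, y is the line along which they close (so a half turn about z gives the same grasp; the last joint's range is limited). The gripper opens to 93 mm and grips with 3 to 60 N. Pads are 15 mm wide; open, the fingers measure 128 mm over their backs; the gripper's body (75 mm by 188 mm) begins 65 mm behind the grasp point.
Start: joints at [-78.541, 14.817, 87.949, -0, 77.235, -11.62], TCP at [0.216, -0.506, 0.238] pointing down, gripper open.
Joint ranges: [-179.93, 179.93], [-52.35, 119.4], [10.71, 147.94], [-69.91, 249.91], [12.55, 155.21], [-178.61, 178.61]. Speed limits (degrees/s): [147.25, 147.25, 180, 180, 180, 180].

INTERFACE

Orientations are given as [roll, pitch, yaw] about the fixed x, y, z axes, in that order (R = Rz(yaw) Ry(pitch) Rx(roll)).
In Python, from plant import monitor, snapshot, camera_params, env gives the robot as it stands.
- The arm moves only by the tool send_rows, never from a script. Its argument "moves" is one flat list of numbers, 7 for each row, row after row: the turn, a rotation vector about the tool's x, y, z normalised to -1 to 1, where 1 is 45 degrees, then the shift along the tool's x, y, z normalised to -1 to 1, where 1 is 0.2 m, then the opening, from 0 (shut) to 1 (fully open). In form: [rx, ry, rz, dx, dy, dz, jaw, rx, ry, rz, dx, dy, dz, jaw, ...]. A call has 1 to 12 rows; each row is the pose to reach, as a shift and turn from the pose commanded when the call began, along the tool's axes at that moment; what a row does not reach only later rows make up. A row lasts 1/8 s, in which the tool goes at most 62.5 mm and 10.7 degrees, less where a joint would pass 70% of its speed; a pose out of reach is approached as far as the arm can. A call with a number of a shift or a turn outside -1 to 1 is refused whole. A call with a gripper value outside its range is refused whole. The fingers move at their own pace and stop on an object; "force" is the grip in N (left out, the last holds). Time passes only in rows, so rows that repeat a pose let the fingers close. It gives the time, the measured TCP pose, the force, the opening and the grip force at its end, in the units of the state.
- monitor.observe(): the state, without advancing time (a new reading comes with each control period).
- snapshot(name): name is "side" or "top"; returns (picture, depth): 420x560x3 uint8, red, green, blue; 420x560 float32, m along the optical axis (not along the pixel's ray), 0 where there is no reading.
- camera_params(name): a dict with "intrinsics" (3x3 intrinsics, pixels), "R" (3x3) and "t" (3): a world point X has camera coordinates R X + t. Camera axes: x right, y down, z forward; pixel columns grow to the right and rows downward; lengths in m; the calibration is good to about 2 mm. A picture is of the moment at which its call begins. camera_params takes no time and is no camera call.
- env.finish_job(): hands the job in; it is judged then, once.
The state is a dict: "time_s": time; "joints": joint angles; "qd": joint speeds; "effort": joint torques, N m; "position": TCP position; "tcp_rot": TCP orientation; "wrist_force": force on the tool from outside, world axes, zero at the start; "wrist_torque": the same for the moment, N m; "opening": finger opening in m; "finger_force": force on a finger pad.
Only numpy, scipy, OpenCV 4.12 (cv2) and the standard library are available. Lean on these libraries where they do the work, as an engineer would, in place of code of your own. Each camera call takes 0.05 s, during which the arm holds its last target. There are 200 camera calls.

TASK

Close the refill tap for the night: take the empty drip pail out of the tray in front of the tap and nest it upright, fully down, in the matching empty pail that stands on the counter. Also push the white cover sleeve along its tray, without lifting it out, onto the tap's steel spigot until its mouth is home against the tap body. Leave the receiving pail about where it stands, and everything else on the counter undisturbed.

Things in the scene. Friction and masses are not known exactly. Their poses are not given: they have to be found in the camera images.
- station: Fixed tap station: tray, tap and vat. Origin on the counter (z=0) under the flat front face of the white tap body; z up; +x is the push direction, from the tray's open rear end to the tap; y across. The tap body spans x 0 to 40 mm, 56 mm wide, 64 mm high, blue cap on top up to 76 mm. Coordinates below named 'station' are in this frame.
- tray_end (a point): Middle of the tray's open rear end, station (-345, 0, 8) mm, on the tray floor (8 mm thick, 104 mm wide, x -345 to 0). Two steel guide rails, 6 mm thick, tops 33 mm above the counter. Clear width between them: 84 mm from the open end to x=-190, narrowing to 59 mm at x=-150, then 59 mm up to the tap.
- spigot_tip (a point): Centre of the tip of the tap's fixed horizontal steel spigot, station (-60, 0, 36) mm. The spigot points to station -x, is 60 mm long and 35 mm in diameter, narrowing to 25 mm over the last 10 mm.
- vat_top (a point): Centre of the lid of the fixed amber glass vat behind the tap, station (115, 0, 194) mm; the vat is 164 mm across at its foot and 144 mm above it.
- sleeve: Loose cover sleeve: white tube, square blue ends, 100 mm long, about 0.2 kg (varies). Origin: centre of its underside, 8 mm above the counter on the tray floor; x along the tube to the open mouth, z up. Tube 50 mm outside, bore 40 mm, axis 28 mm up. Starts in the wide part of the tray, up to 8 mm off centre, 0.1 rad askew, mouth to the tap. It slides freely; the rails centre it.
- sleeve_mouth (a point): Centre of the sleeve's open mouth, (50, 0, 28) mm in the sleeve's frame; a 56 x 56 mm square end. Home: touching the tap body's face, station x=0.
- sleeve_back (a point): Centre of the sleeve's rear end, (-50, 0, 28) mm in the sleeve's frame: a closed flat blue plate, 56 x 56 mm, to push on. Home: at station x=-100 mm.
- drip_pail: The loose drip pail: bare steel, tapered, 80 mm high, 66 mm across the rim, 44 mm across the base, wall 2.5 mm, 0.12 kg, no handle; its inner floor lies 34 mm above its underside. Origin: centre of its underside, z up. It starts upright on the tray floor between the sleeve and the spigot.
- stack_pail: The receiving pail, identical to the drip pail, loose, standing upright on the open counter to the right of the station (negative world y). Origin: centre of its underside, z up. A pail nested in it rests on its inner floor, 34 mm higher, with about 1 to 2 mm of play at the base.
- amber_jar: Bystander: amber jar with black lid, 60 mm across, 65 mm high, on the counter near the receiving pail (they may have changed places). Origin: centre of underside.
- cream_jar: Bystander: small white jar, 56 mm across, 55 mm high, beside the tray. Origin: centre of underside.
- brown_bottle: Bystander: amber bottle, 48 mm across, 110 mm high, beside the tray's rear. Origin: centre of underside.
- tin: Bystander: flat aluminium tin, 70 mm across, 28 mm high, beside the tray's rear. Origin: centre of underside.
- scoop: Bystander: steel spoon-like scoop, about 200 mm long, lying along its x axis beside the tray, low. Origin: on the counter, near its middle.
- green_bottle: Bystander: green bottle, 60 mm across, 150 mm high, beside the vat. Origin: centre of underside.
Mind the look-alikes: they are no part of the job. Leave any pink look-alike of the sleeve alone.

How it is judged:
By the outcome, as a careful person would: the job done as asked, in the order asked, and still so for the second after the job is handed in, with the robot touching nothing.
It also fails if it takes over 61 s, if anything falls off the work surface, if the arm or the gripper's body presses on something with over 40 N, if the wrist force passes 120 N, or if a joint passes its speed limit or range.

## Working session

There is one attempt and no reset: what is moved stays moved. The work goes in short steps, Python scripts to look and compute and a tool call to move; the robot and the scene stay as the last step left them, time stands still between calls to the robot, and variables do not carry over. Pictures are saved under pics/ and viewed, at most 10 in all, crops included, and the job is handed in when it is done.

Besides the shell and the picture viewer there is one more tool, called after "Request:" as name(argument=value, ...) on one line, values as JSON. send_rows: Moves the arm, as the interface text tells. Scaled input: -1 to 1 covers 0.2 m each way for a shift and 45 degrees each way for a turn. Its arguments: {"type":"object","properties":{"moves":{"type":"array","items":{"type":"number"}},"force":{"type":"number"}},"required":["moves"]}

```bash
mkdir -p pics; ls; cat > h.py <<'E'
import numpy as np, cv2
from plant import monitor, snapshot, camera_params, env
def save(n,im): cv2.imwrite('pics/'+n,im[:,:,::-1])
def cam(n):
    p=camera_params(n); return np.array(p["intrinsics"]),np.array(p["R"]),np.array(p["t"])
def ray(n,u,v):
    K,R,t=cam(n); d=R.T@np.linalg.solve(K,[u,v,1.]); return -R.T@t,d
def onz(n,u,v,z):
    c,d=ray(n,u,v); return c+d*(z-c[2])/d[2]
def cloud(n,dep):
    K,R,t=cam(n); v,u=np.indices(dep.shape)
    P=np.stack([(u-K[0,2])/K[0,0]*dep,(v-K[1,2])/K[1,1]*dep,dep],-1)
    return (P-t)@R
def proj(n,X):
    K,R,t=cam(n); p=K@(R@np.array(X)+t); return p[:2]/p[2]
E
python3 - <<'E'
from h import *
print(monitor.observe())
for n in("top","side"):
    im,d=snapshot(n); save(n+"0.png",im); np.savez(n+"0.npz",im=im,d=d)
    K,R,t=cam(n); print(n,K.tolist(),(-R.T@t).round(3),R.round(3).tolist(),(d>0).mean())
E
```

```text
pics
{'time_s': 0.0, 'joints': array([-7.85399917e+01,  1.48588988e+01,  8.80092800e+01, -2.45359272e-03,
        7.72338579e+01, -1.16180798e+01]), 'qd': array([ 0.00605164,  0.05813508,  0.01284838,  0.00790094,  0.00579679,
       -0.01471166]), 'effort': array([ 1.34405269e-03, -4.37298596e+01, -2.84001732e+01,  7.21149542e-02,
        4.14562121e-02, -1.68215806e-04]), 'position': array([ 0.21551212, -0.50547683,  0.23683365]), 'tcp_rot': array([-1.79899572e+02, -1.82058941e-02,  2.30786164e+01]), 'wrist_force': array([-1.00231458,  0.69851695,  0.29159919]), 'wrist_torque': array([-0.05271222,  0.03681463,  0.02811432]), 'finger_force': 0.0, 'opening': 0.09300124979696435}
top [[455.9494076507556, 0.0, 275.1192209814296], [0.0, 455.9494076507556, 211.17140567862197], [0.0, 0.0, 1.0]] [ 0.453 -0.055  1.245] [[0.004, -1.0, -0.014], [-0.994, -0.003, -0.11], [0.11, 0.015, -0.994]] 0.9961479591836735
side [[526.9766500844565, 0.0, 286.76112226848574], [0.0, 526.9766500844565, 217.79925058008791], [0.0, 0.0, 1.0]] [0.023 0.767 0.971] [[-0.848, -0.53, -0.02], [-0.331, 0.558, -0.761], [0.415, -0.638, -0.649]] 0.995875850340136
```

View pics/top0.png

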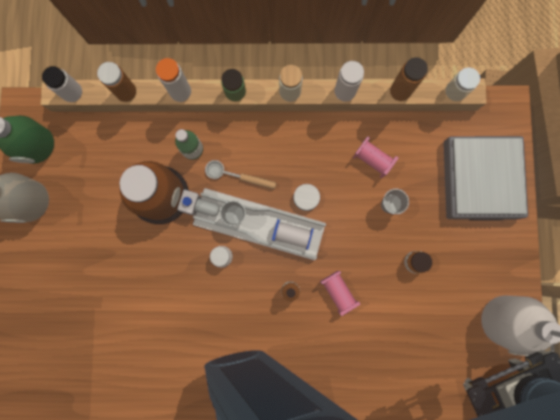

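View pics/side0.png

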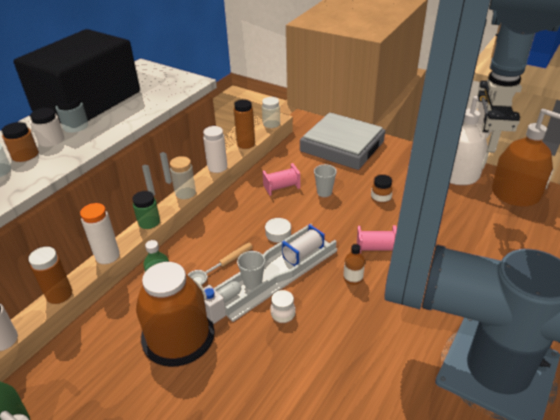

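The top view shows the drip pail at (233,213), the sleeve at (293,235) with blue ends at (278,232) and (308,238), the tap cap at (187,202), and the vat lid at (138,184). The only other open steel pail is at (396,202), with the amber jar at (419,263). The pink look-alikes are at (377,156) and (340,294). The side view agrees: drip pail (252,270), stack pail (325,181).

```bash
python3 - <<'E'
from h import *
T=np.load('top0.npz');S=np.load('side0.npz')
def circ(P):
    x,y=P[:,0],P[:,1];A=np.c_[x,y,np.ones(len(x))];b=x*x+y*y
    s=np.linalg.lstsq(A,b,rcond=None)[0];c=s[:2]/2;return c,np.sqrt(s[2]+c@c)
C={n:cloud(n,D['d']) for n,D in(("top",T),("side",S))}
print('counter z',np.median(C['top'][320:340,100:200,2]))
for nm,uv,zr in(("drip",(233,213),.088),("stack",(396,202),.080)):
    g=onz('top',*uv,zr)[:2]
    for n in C:
        P=C[n].reshape(-1,3);m=(np.hypot(*(P[:,:2]-g).T)<.045)&(P[:,2]>.05)&(P[:,2]<.12);Q=P[m]
        zt=np.percentile(Q[:,2],97);r=Q[Q[:,2]>zt-.006];c,R=circ(r)
        print(nm,n,'guess',g.round(3),'ztop',zt.round(4),'circle',c.round(4),R.round(4),len(r))
# blue features
for n,D in(("top",T),("side",S)):
    hsv=cv2.cvtColor(D['im'],cv2.COLOR_RGB2HSV);m=cv2.inRange(hsv,(105,110,60),(130,255,255))
    k,l,st,ce=cv2.connectedComponentsWithStats(m)
    for i in range(1,k):
        if 6<st[i,4]<400:
            q=C[n][l==i];print(n,'blue',ce[i].round(1),st[i,4],np.median(q,0).round(4),q[:,2].max().round(4))
# vat lid
for n in C:
    P=C[n].reshape(-1,3);g=onz('top',138,184,.194)[:2]
    Q=P[(np.hypot(*(P[:,:2]-g).T)<.06)&(P[:,2]>.186)&(P[:,2]<.205)];print('lid',n,circ(Q[:])[0].round(4),Q.mean(0).round(4),len(Q),Q.ptp(0) if hasattr(Q,'ptp') else np.ptp(Q,0))
im=T['im'];a=cv2.resize(im[170:290,170:340],None,fx=4.5,fy=4.5,interpolation=2);save('crop1.png',a)
b=cv2.resize(im[130:290,330:450],None,fx=3.6,fy=3.6,interpolation=2);save('crop2.png',b)
E
```

```text
counter z -0.0001501183474451836
drip top guess [0.576 0.07 ] ztop 0.0902 circle [0.5757 0.0708] 0.0313 85
drip side guess [0.576 0.07 ] ztop 0.0897 circle [0.5782 0.0738] 0.0312 120
stack top guess [ 0.606 -0.348] ztop 0.0822 circle [ 0.6079 -0.3474] 0.0312 80
stack side guess [ 0.606 -0.348] ztop 0.0815 circle [ 0.6095 -0.3442] 0.0315 67
top blue [186.6 201. ] 43 [0.6078 0.1913 0.0765] 1.2448
side blue [316.6 231. ] 45 [ 0.5081 -0.1229  0.0623] 0.0674
side blue [291.5 250.3] 83 [ 0.5257 -0.0322  0.0626] 0.9707
side blue [209.3 292.9] 69 [0.6061 0.1965 0.0758] 0.9707
lid top [0.6337 0.2823] [0.6336 0.2823 0.1933] 1047 [0.08413314 0.08485612 0.01267596]
lid side [0.6349 0.2872] [0.634  0.2883 0.1939] 1123 [0.08755931 0.08523031 0.01289143]
```

View pics/crop1.png

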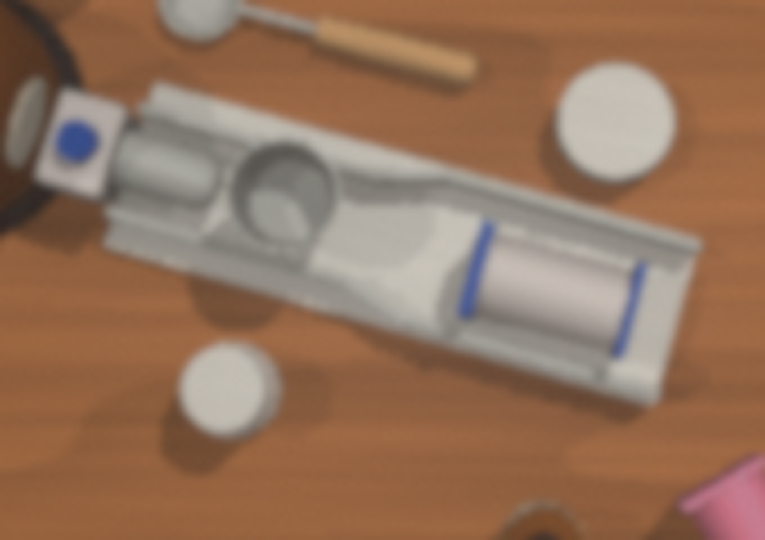

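View pics/crop2.png

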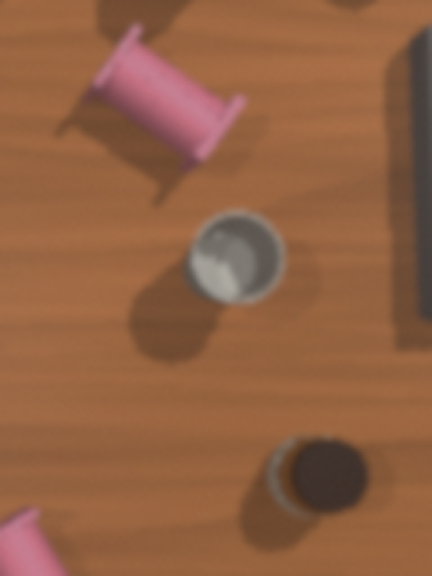

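The crops show the drip pail in the tray between sleeve and spigot, and the white, blue-ended sleeve in the wide part of the tray. The other pail at (396,202) is the only steel open cup out on the counter; the amber jar (419,263) has a black lid. So that pail is the receiver, and the two pink tubes are decoys.

```bash
cat >> h.py <<'E'
from scipy.spatial.transform import Rotation as Ro
def go(target,yaw,pos=None,rot=None):
    """scaled (rz, dx,dy,dz) from pose to a tool-down target"""
    s=monitor.observe(); p=np.array(s['position'] if pos is None else pos); r=Ro.from_euler('xyz',s['tcp_rot'] if rot is None else rot,degrees=True)
    g=Ro.from_euler('xyz',[180,0,yaw],degrees=True)
    print('turn',((r.inv()*g).as_rotvec(degrees=True)/45).round(3),'shift',(r.inv().apply(np.array(target)-p)/.2).round(3))
E
python3 - <<'E'
from h import *
T=np.load('top0.npz')
def cr(x,y): return 170+x/4.5,170+y/4.5
for nm,p,z in(("mouth",(477,268),.064),("back",(630,310),.064),("rearcornerA",(698,242),.033),("rearcornerB",(660,400),.033),("frontA",(158,85),.033),("frontB",(106,240),.033),("cap",(76,142),.076)):
    print(nm,onz('top',*cr(*p),z).round(4))
# sleeve ends by two-view in side: check side blobs
for uv in((316.6,231.),(291.5,250.3)): print('side',onz('side',*uv,.055).round(4))
hsv=cv2.cvtColor(T['im'],cv2.COLOR_RGB2HSV)
m=cv2.inRange(hsv,(105,70,40),(130,255,255));m[:, :265]=0;m[:,330:]=0;m[:210]=0;m[260:]=0
k,l,st,ce=cv2.connectedComponentsWithStats(m)
for i in range(1,k):
    if st[i,4]>8: print(ce[i].round(1),st[i,4],onz('top',*ce[i],.064).round(4))
t=np.array([.577,.0722,.238]);go(t,74,[.216,-.506,.238],[180,0,23.08])
E
```

```text
mouth [ 0.5353 -0.0399  0.064 ]
back [ 0.5114 -0.1279  0.064 ]
rearcornerA [ 0.5533 -0.1701  0.033 ]
rearcornerB [ 0.4602 -0.1472  0.033 ]
frontA [0.6466 0.152  0.033 ]
frontB [0.5534 0.181  0.033 ]
cap [0.6064 0.1913 0.076 ]
side [ 0.513  -0.1284  0.055 ]
side [ 0.5312 -0.0336  0.055 ]
[275.  230.4] 47 [ 0.5331 -0.0372  0.064 ]
[308.  244.2] 10 [ 0.4977 -0.1227  0.064 ]
turn [ 0.     0.    -1.132] shift [ 2.794 -1.952 -0.   ]
```

Request:
send_rows(moves=[0, 0, 0, 0.93, -0.65, 0, 1, 0, 0, 0, 0.93, -0.65, 0, 1, 0, 0, 0, 0.93, -0.65, 0, 1, 0, 0, 0, 0.93, -0.65, 0, 1, 0, 0, 0, 0.93, -0.65, 0, 1], force=25)

```text
time_s: 0.72
position: [0.3367, -0.311, 0.2376]
tcp_rot: [-180.0, -0.0, 23.3]
wrist_force: [0.2, 0.1, 0.0]
opening: 0.0932
finger_force: 0.0
```

Request:
send_rows(moves=[0, 0, 0, 0.93, -0.65, 0, 1, 0, 0, 0, 0.93, -0.65, 0, 1, 0, 0, 0, 0.93, -0.65, 0, 1, 0, 0, 0, 0.93, -0.65, 0, 1, 0, 0, 0, 0.93, -0.65, 0, 1])

```text
time_s: 1.35
position: [0.4568, -0.1199, 0.2373]
tcp_rot: [-180.0, 0.0, 23.3]
wrist_force: [-0.1, 0.8, -1.1]
opening: 0.0929
finger_force: 0.0
```

Request:
send_rows(moves=[0, 0, -0.95, 0.93, -0.65, 0, 1, 0, 0, -0.95, 0.93, -0.65, 0, 1, 0, 0, -0.95, 0.93, -0.65, 0, 1, 0, 0, -0.95, 0.93, -0.65, 0, 1, 0, 0, -0.95, 0.93, -0.65, 0, 1, 0, 0, -0.95, 0.93, -0.65, 0, 1])

```text
time_s: 2.1
position: [0.5759, 0.0696, 0.2371]
tcp_rot: [-180.0, 0.1, 65.7]
wrist_force: [-0.4, -0.3, -0.1]
opening: 0.0931
finger_force: 0.0
```

```bash
python3 - <<'E'
from h import *
go([.577,.0722,.18],74)
s=monitor.observe();print(s['position'],s['tcp_rot'])
E
```

```text
turn [-0.001  0.002 -0.185] shift [0.015 0.    0.286]
[0.57585359 0.06956348 0.23713116] [-1.79955915e+02  7.70064581e-02  6.56558206e+01]
```

Request:
send_rows(moves=[0, 0, -0.185, 0.015, 0, 0, 1, 0, 0, -0.185, 0.015, 0, 0.25, 1, 0, 0, -0.185, 0.015, 0, 0.45, 1, 0, 0, -0.185, 0.015, 0, 0.6, 1, 0, 0, -0.185, 0.015, 0, 0.7, 1, 0, 0, -0.185, 0.015, 0, 0.78, 1, 0, 0, -0.185, 0.015, 0, 0.78, 1])

```text
time_s: 2.98
position: [0.5764, 0.073, 0.0808]
tcp_rot: [-179.9, 0.0, 74.0]
wrist_force: [0.8, 0.6, 0.4]
opening: 0.093
finger_force: 0.0
```

```bash
python3 - <<'E'
from h import *
im,d=snapshot('side');i2,d2=snapshot('top')
a=cv2.resize(im[190:330,180:320],None,fx=3,fy=3,interpolation=2);b=cv2.resize(i2[150:290,165:305],None,fx=3,fy=3,interpolation=2)
save('grasp.png',np.hstack([a,b[:a.shape[0]]]))
s=monitor.observe();print(s['position'],s['tcp_rot'],s['wrist_force'])
E
```

```text
[0.57773214 0.07358014 0.08236876] [ 1.79944024e+02 -7.36688094e-03  7.40878694e+01] [-0.46103077  0.67980818 -0.8615913 ]
```

View pics/grasp.png

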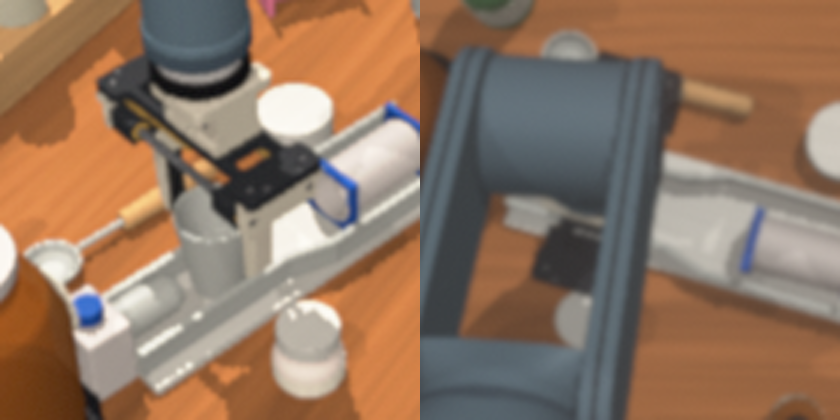

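The fingers straddle the pail cleanly: near finger at crop (255,240), pail at (210,240), tips above the rails. Closing now.

Request:
send_rows(moves=[0, 0, 0, 0, 0, 0, 0.5, 0, 0, 0, 0, 0, 0, 0.5, 0, 0, 0, 0, 0, 0, 0.5, 0, 0, 0, 0, 0, 0, 0.5, 0, 0, 0, 0, 0, 0, 0.5, 0, 0, 0, 0, 0, 0, 0.5], force=25)

```text
time_s: 3.82
position: [0.5777, 0.0743, 0.082]
tcp_rot: [180.0, -0.0, 74.2]
wrist_force: [0.3, -0.3, 2.2]
opening: 0.0652
finger_force: 25.0
```

Request:
send_rows(moves=[0, 0, 0, 0, 0, -0.05, 0.5, 0, 0, 0, 0, 0, -0.12, 0.5, 0, 0, 0, 0, 0, -0.22, 0.5, 0, 0, 0, 0, 0, -0.35, 0.5, 0, 0, 0, 0, 0, -0.5, 0.5, 0, 0, 0, 0, 0, -0.6, 0.5, 0, 0, 0, 0, 0, -0.65, 0.5, 0, 0, 0, 0, 0, -0.65, 0.5])

```text
time_s: 4.82
position: [0.5775, 0.0743, 0.2124]
tcp_rot: [179.9, -0.0, 74.2]
wrist_force: [-1.1, 0.8, -1.4]
opening: 0.0649
finger_force: 25.0
```

```bash
python3 - <<'E'
from h import *
s=monitor.observe();print(s['position'],s['tcp_rot'],s['opening'],s['finger_force'])
im,d=snapshot('side');P=cloud('side',d).reshape(-1,3);p=s['position']
q=P[(np.hypot(*(P[:,:2]-p[:2]).T)<.045)&(P[:,2]>.1)&(P[:,2]<.245)]
print('lowest',np.percentile(q[:,2],[0,1,3,10]).round(4))
save('lift.png',cv2.resize(im[130:330,150:350],None,fx=2.5,fy=2.5,interpolation=2))
go([.6087,-.3458,.21],34)
E
```

```text
[0.57750715 0.07428897 0.21242247] [ 1.79928370e+02 -1.93727904e-02  7.41521745e+01] 0.06485446043403242 24.999848019797355
lowest [0.1382 0.1408 0.1437 0.1556]
turn [-0.     0.     0.892] shift [-1.977  0.726  0.007]
```

View pics/lift.png

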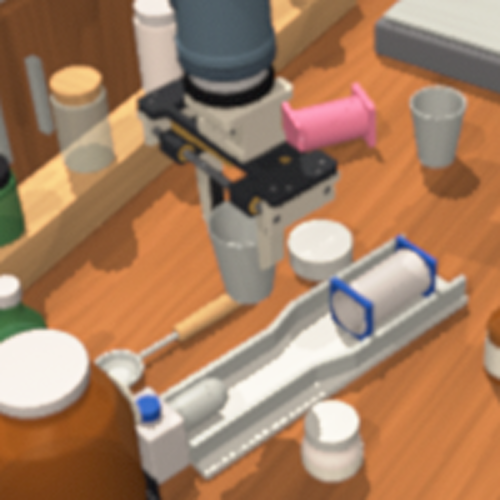

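The lifted pail hangs upright in the jaws (crop (245,255)), with its underside about 73.5 mm below the TCP. The tray and sleeve are undisturbed. Now carrying it over.

Request:
send_rows(moves=[0, 0, 0, -0.05, 0.018, 0, 0.5, 0, 0, 0, -0.15, 0.055, 0, 0.5, 0, 0, 0, -0.3, 0.11, 0, 0.5, 0, 0, 0, -0.47, 0.172, 0, 0.5, 0, 0, 0, -0.64, 0.235, 0, 0.5, 0, 0, 0, -0.81, 0.297, 0, 0.5, 0, 0, 0, -0.98, 0.36, 0, 0.5])

```text
time_s: 5.75
position: [0.5925, -0.1368, 0.211]
tcp_rot: [-179.9, 0.0, 74.1]
wrist_force: [-0.1, -0.1, -1.5]
opening: 0.0653
finger_force: 25.0
```

Request:
send_rows(moves=[0, 0, 0, -0.17, 0.062, 0, 0.5, 0, 0, 0, -0.34, 0.125, 0, 0.5, 0, 0, 0, -0.51, 0.187, 0, 0.5, 0, 0, 0, -0.68, 0.25, 0, 0.5, 0, 0, 0, -0.83, 0.305, 0, 0.5, 0, 0, 0, -0.93, 0.342, 0, 0.5, 0, 0, 0, -0.98, 0.36, 0, 0.5, 0, 0, 0, -0.98, 0.36, 0, 0.5, 0, 0, 0, -0.98, 0.36, 0, 0.5])

```text
time_s: 6.88
position: [0.6089, -0.341, 0.2117]
tcp_rot: [-180.0, -0.0, 74.2]
wrist_force: [0.0, -0.5, -0.6]
opening: 0.065
finger_force: 25.0
```

```bash
python3 - <<'E'
from h import *
s=monitor.observe();print(s['position'],s['tcp_rot'],s['opening'],s['finger_force'])
go([.609,-.3437,.155],74.1)
im,d=snapshot('side');np.savez('side1.npz',im=im,d=d)
# column centre of held pail & stack pail silhouettes from cloud
P=cloud('side',d);S0=np.load('side0.npz');P0=cloud('side',S0['d'])
for nm,c,zs in(('held',s['position'][:2],[.15,.155,.16,.165,.17]),('stack',[.6095,-.3442],[.03,.04,.05])):
  for z in zs:
    Q=P.reshape(-1,3);q=Q[(np.hypot(*(Q[:,:2]-c).T)<.05)&(abs(Q[:,2]-z)<.004)]
    if len(q)<8: print(nm,z,len(q));continue
    f=np.array([.415,-.638]);f/=np.hypot(*f);r=np.array([-f[1],f[0]])
    a=q[:,:2]@r; print(nm,z,len(q),'lateral mid',((a.min()+a.max())/2).round(4),'w',np.ptp(a).round(4),'front',(q[:,:2]@f).min().round(4),'tcp lat',(s['position'][:2]@r).round(4),'fwd',(s['position'][:2]@f).round(4))
save('over.png',cv2.resize(im[60:220,260:420],None,fx=3,fy=3,interpolation=2))
E
```

```text
[ 0.60891959 -0.34104149  0.21173473] [-1.79987000e+02 -3.00803529e-02  7.42082957e+01] 0.06503477882569714 24.99980738153681
turn [-0.    -0.001  0.002] shift [-0.013  0.004  0.284]
held 0.15 33 lateral mid 0.3246 w 0.0447 front 0.5914 tcp lat 0.3245 fwd 0.6179
held 0.155 37 lateral mid 0.3246 w 0.0446 front 0.5914 tcp lat 0.3245 fwd 0.6179
held 0.16 37 lateral mid 0.3261 w 0.0472 front 0.5915 tcp lat 0.3245 fwd 0.6179
held 0.165 35 lateral mid 0.3263 w 0.0469 front 0.5936 tcp lat 0.3245 fwd 0.6179
held 0.17 43 lateral mid 0.3252 w 0.0502 front 0.5919 tcp lat 0.3245 fwd 0.6179
stack 0.03 24 lateral mid 0.3241 w 0.0472 front 0.5921 tcp lat 0.3245 fwd 0.6179
stack 0.04 45 lateral mid 0.323 w 0.0502 front 0.5904 tcp lat 0.3245 fwd 0.6179
stack 0.05 77 lateral mid 0.3229 w 0.056 front 0.589 tcp lat 0.3245 fwd 0.6179
```

View pics/over.png

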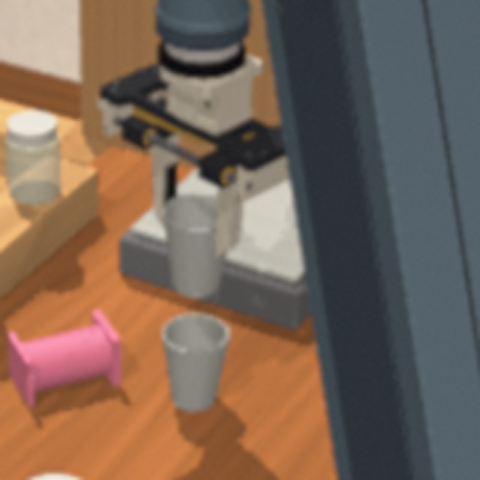

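The held pail (crop (192,245)) hangs right over the receiving pail (crop (195,360)), with about 1.5 mm left to correct. Lowering into it.

Request:
send_rows(moves=[0, 0, 0, -0.008, -0.003, 0.05, 0.5, 0, 0, 0, -0.008, -0.003, 0.12, 0.5, 0, 0, 0, -0.008, -0.003, 0.19, 0.5, 0, 0, 0, -0.008, -0.003, 0.26, 0.5, 0, 0, 0, -0.008, -0.003, 0.31, 0.5, 0, 0, 0, -0.008, -0.003, 0.36, 0.5, 0, 0, 0, -0.008, -0.003, 0.4, 0.5, 0, 0, 0, -0.008, -0.003, 0.43, 0.5, 0, 0, 0, -0.008, -0.003, 0.46, 0.5, 0, 0, 0, -0.008, -0.003, 0.46, 0.5])

```text
time_s: 8.18
position: [0.6077, -0.3434, 0.1192]
tcp_rot: [-180.0, -0.0, 74.1]
wrist_force: [-0.2, 0.5, -0.4]
opening: 0.0647
finger_force: 25.0
```

Request:
send_rows(moves=[0, 0, 0, 0, 0, 0.015, 0.5, 0, 0, 0, 0, 0, 0.03, 0.5, 0, 0, 0, 0, 0, 0.04, 0.5, 0, 0, 0, 0, 0, 0.05, 0.5, 0, 0, 0, 0, 0, 0.05, 0.5])

```text
time_s: 8.8
position: [0.6077, -0.3434, 0.1094]
tcp_rot: [-180.0, -0.0, 74.2]
wrist_force: [-0.3, -0.7, -0.5]
opening: 0.0649
finger_force: 25.0
```

Request:
send_rows(moves=[0, 0, 0, 0, 0, 0.005, 0.5, 0, 0, 0, 0, 0, 0.01, 0.5, 0, 0, 0, 0, 0, 0.01, 0.5])

```text
time_s: 9.18
position: [0.6082, -0.3438, 0.1083]
tcp_rot: [179.9, 0.0, 74.2]
wrist_force: [0.8, -0.6, 2.4]
opening: 0.0649
finger_force: 25.0
```

Request:
send_rows(moves=[0, 0, 0, 0, 0, 0.005, 0.5, 0, 0, 0, 0, 0, 0.01, 0.5, 0, 0, 0, 0, 0, 0.01, 0.5])

```text
time_s: 9.55
position: [0.6086, -0.3443, 0.1079]
tcp_rot: [179.8, 0.1, 74.2]
wrist_force: [-1.3, 0.2, 9.4]
opening: 0.0649
finger_force: 25.0
```

Request:
send_rows(moves=[0, 0, 0, 0, 0, 0, 0.75, 0, 0, 0, 0, 0, 0, 0.85, 0, 0, 0, 0, 0, 0, 1, 0, 0, 0, 0, 0, 0, 1, 0, 0, 0, 0, 0, 0, 1, 0, 0, 0, 0, 0, -0.2, 1, 0, 0, 0, 0, 0, -0.4, 1, 0, 0, 0, 0, 0, -0.6, 1, 0, 0, 0, 0, 0, -0.6, 1])

```text
time_s: 10.68
position: [0.6094, -0.3447, 0.2302]
tcp_rot: [179.6, 0.2, 74.2]
wrist_force: [0.4, 0.0, -0.1]
opening: 0.0931
finger_force: 0.0
```

```bash
cat > chk.py <<'E'
from h import *
def pail(n,d,g=(.608,-.346)):
    P=cloud(n,d).reshape(-1,3);Q=P[(np.hypot(*(P[:,:2]-g).T)<.045)&(P[:,2]<.15)&(P[:,2]>.01)]
    zt=np.percentile(Q[:,2],97)
    for lo,hi in((zt-.006,zt+.004),(.074,.083)):
        r=Q[(Q[:,2]>lo)&(Q[:,2]<hi)];A=np.c_[r[:,:2],np.ones(len(r))];s=np.linalg.lstsq(A,(r[:,:2]**2).sum(1),rcond=None)[0];c=s[:2]/2
        print(n,'ztop',zt.round(4),'c',c.round(4),'R',np.sqrt(s[2]+c@c).round(4),len(r))
E
python3 - <<'E'
from chk import *
S,d=snapshot('side');T,e=snapshot('top')
pail('side',d);pail('top',e)
save('nest.png',np.hstack([cv2.resize(S[110:230,270:400],(390,360),interpolation=2),cv2.resize(T[140:260,330:460],(390,360),interpolation=2)]))
s=monitor.observe();print(s['position'],s['tcp_rot'])
E
```

```text
side ztop 0.1141 c [ 0.6098 -0.3445] R 0.0309 98
side ztop 0.1141 c [ 0.6094 -0.344 ] R 0.0294 98
top ztop 0.1153 c [ 0.6085 -0.3462] R 0.0298 27
top ztop 0.1153 c [ 0.6124 -0.3375] R 0.0207 28
[ 0.60768489 -0.34342987  0.2254129 ] [1.79994345e+02 2.60530308e-03 7.41539811e+01]
```

View pics/nest.png

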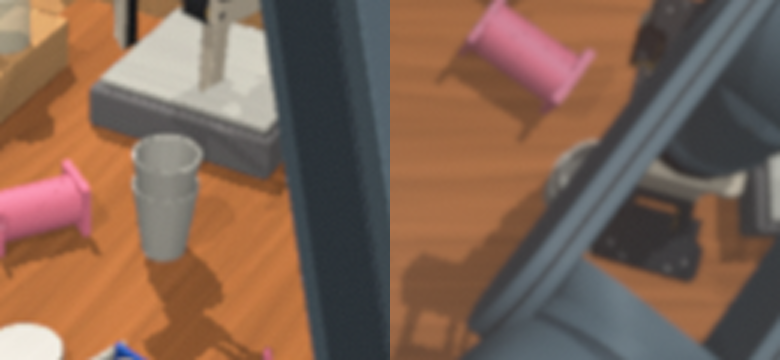

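The side crop shows the drip pail seated evenly in the receiver (165,195): rim at 114 mm = 80 + 34, so fully down, and the receiver has not shifted. Next, the sleeve: check where the brown bottle is relative to the push pose.

```bash
python3 - <<'E'
from h import *
o=np.array([.601,.173]);c,s=np.cos(np.radians(74)),np.sin(np.radians(74));ex=np.array([c,s]);ey=np.array([-s,c])
def st(p): q=np.array(p)[:2]-o; return (np.array([q@ex,q@ey])*1000).round(1)
for nm,u,v,z in(('brown',291,293,.11),('tin',306,197,.028),('cream',221,257,.055),('mouth',276,229.6,.064),('back',310,238.9,.064),('cap',186.6,201,.076)): print(nm,st(onz('top',u,v,z)))
d=np.load('side0.npz')['d'];e=np.load('top0.npz')['d']
for n,D in(('side',d),('top',e)):
    P=cloud(n,D).reshape(-1,3);q=P[(P[:,2]>.045)&(P[:,2]<.075)];r=q[:,:2]-o;X=r@ex;Y=r@ey
    m=(abs(Y)<.045)&(X<-.17)&(X>-.36);print(n,'sleeve x',np.percentile(X[m],[1,99]).round(3),'y',np.percentile(Y[m],[1,50,99]).round(3),'z99',np.percentile(q[m][:,2],99).round(4))
    b=P[(P[:,2]>.085)&(P[:,2]<.12)];r=b[:,:2]-o;X=r@ex;Y=r@ey;m=(X<-.2)&(X>-.5)&(abs(Y)<.2)&(abs(Y)>.04);print('tall',m.sum(),np.median(X[m]).round(3),np.median(Y[m]).round(3))
for x in(-.36,-.34,-.108): print(x,(o+x*ex).round(4))
go(np.r_[o-.35*ex-0*ey,.225],74)
E
```

```text
brown [-303.1  146.9]
tin [-274.6 -104.6]
cream [-105.   112.5]
mouth [-222.7    4.6]
back [-313.9    3.2]
cap [20.3 -1.3]
side sleeve x [-0.313 -0.213] y [-0.025  0.01   0.03 ] z99 0.0662
tall 123 -0.295 0.149
top sleeve x [-0.316 -0.218] y [-0.021  0.005  0.029] z99 0.068
tall 83 -0.302 0.145
-0.36 [ 0.5018 -0.1731]
-0.34 [ 0.5073 -0.1538]
-0.108 [0.5712 0.0692]
turn [0.    0.    0.003] shift [ 0.725 -0.742  0.002]
```

Request:
send_rows(moves=[0, 0, 0, 0.2, -0.22, 0, 0, 0, 0, 0, 0.4, -0.44, 0, 0, 0, 0, 0, 0.6, -0.65, 0, 0, 0, 0, 0, 0.68, -0.74, 0, 0, 0, 0, 0, 0.68, -0.74, 0, 0, 0, 0, 0, 0.68, -0.74, 0, 0, 0, 0, 0, 0.68, -0.74, 0, 0])

```text
time_s: 11.65
position: [0.5029, -0.1732, 0.2249]
tcp_rot: [-180.0, -0.0, 74.1]
wrist_force: [-0.2, -0.3, -0.8]
opening: 0.028
finger_force: 0.0
```

```bash
python3 - <<'E'
from h import *
s=monitor.observe();print(s['position'],s['tcp_rot'],s['opening'])
go([.5018,-.1731,.042],74)
im,d=snapshot('side');np.savez('side2.npz',im=im,d=d)
from chk import pail
pail('side',d)
E
```

```text
[ 0.50292671 -0.1732323   0.22494155] [-1.79955304e+02 -4.56912449e-03  7.41027373e+01] 0.027950196668215535
turn [-0.001 -0.     0.002] shift [-0.001 -0.005  0.915]
side ztop 0.1128 c [ 0.6113 -0.3438] R 0.0298 38
side ztop 0.1128 c [ 0.6106 -0.3444] R 0.0291 69
```

Request:
send_rows(moves=[0, 0, 0, 0, -0.005, 0, 0, 0, 0, 0, 0, -0.005, 0.2, 0, 0, 0, 0, 0, -0.005, 0.4, 0, 0, 0, 0, 0, -0.005, 0.6, 0, 0, 0, 0, 0, -0.005, 0.75, 0, 0, 0, 0, 0, -0.005, 0.85, 0, 0, 0, 0, 0, -0.005, 0.91, 0, 0, 0, 0, 0, -0.005, 0.91, 0])

```text
time_s: 12.7
position: [0.5012, -0.172, 0.043]
tcp_rot: [-179.9, -0.0, 74.1]
wrist_force: [0.5, 0.0, -0.5]
opening: 0.0005
finger_force: 0.0
```

Request:
send_rows(moves=[0, 0, 0, 0.03, 0, 0, 0, 0, 0, 0, 0.06, 0, 0, 0, 0, 0, 0, 0.09, 0, 0, 0, 0, 0, 0, 0.12, 0, 0, 0, 0, 0, 0, 0.15, 0, 0, 0, 0, 0, 0, 0.18, 0, 0, 0, 0, 0, 0, 0.21, 0, 0, 0, 0, 0, 0, 0.24, 0, 0, 0, 0, 0, 0, 0.27, 0, 0, 0, 0, 0, 0, 0.3, 0, 0, 0, 0, 0, 0, 0.33, 0, 0, 0, 0, 0, 0, 0.36, 0, 0])

```text
$.moves: bad value
```

```bash
cat > sl.py <<'E'
from h import *
o=np.array([.601,.173]);c,s=np.cos(np.radians(74)),np.sin(np.radians(74));ex=np.array([c,s]);ey=np.array([-s,c])
S,d=snapshot('side');P=cloud('side',d).reshape(-1,3)
m=cv2.inRange(cv2.cvtColor(S,cv2.COLOR_RGB2HSV),(105,90,40),(130,255,255)).ravel()>0
q=P[m];r=q[:,:2]-o;X=r@ex;Y=r@ey;k=(abs(Y)<.05)&(X>-.36)&(X<.04)&(q[:,2]<.09)
for a,b in((-.36,0),(0,.04)):
    w=k&(X>=a)&(X<b)
    if w.sum(): print('blue x pct',np.percentile(X[w],[2,15,50,85,98]).round(3),'y',np.median(Y[w]).round(3),'z',q[w][:,2].max().round(3),w.sum())
st=monitor.observe();t=st['position'][:2]-o;print('tcp station',(t@ex).round(4),(t@ey).round(4),st['position'][2].round(4),st['tcp_rot'],st['wrist_force'])
E
python3 sl.py
```

```text
blue x pct [-0.312 -0.31  -0.221 -0.216 -0.213] y 0.017 z 0.068 162
blue x pct [0.015 0.018 0.024 0.029 0.032] y 0.002 z 0.08 75
tcp station -0.3592 0.0002 0.0438 [1.79998849e+02 1.54569479e-03 7.41451639e+01] [0.55979419 0.19834959 0.16204091]
```

Request:
send_rows(moves=[0, 0, 0, 0.03, 0, 0, 0, 0, 0, 0, 0.06, 0, 0, 0, 0, 0, 0, 0.09, 0, 0, 0, 0, 0, 0, 0.12, 0, 0, 0, 0, 0, 0, 0.15, 0, 0, 0, 0, 0, 0, 0.18, 0, 0, 0, 0, 0, 0, 0.21, 0, 0, 0, 0, 0, 0, 0.24, 0, 0, 0, 0, 0, 0, 0.27, 0, 0, 0, 0, 0, 0, 0.3, 0, 0, 0, 0, 0, 0, 0.33, 0, 0, 0, 0, 0, 0, 0.36, 0, 0, 0])

```text
time_s: 14.25
position: [0.5214, -0.1024, 0.0437]
tcp_rot: [-180.0, 0.0, 74.2]
wrist_force: [-0.6, -0.9, 0.9]
opening: 0.0007
finger_force: 1.1
```

Request:
send_rows(moves=[0, 0, 0, 0.03, 0, 0, 0, 0, 0, 0, 0.06, 0, 0, 0, 0, 0, 0, 0.09, 0, 0, 0, 0, 0, 0, 0.12, 0, 0, 0, 0, 0, 0, 0.15, 0, 0, 0, 0, 0, 0, 0.18, 0, 0, 0, 0, 0, 0, 0.21, 0, 0, 0, 0, 0, 0, 0.24, 0, 0, 0, 0, 0, 0, 0.27, 0, 0, 0, 0, 0, 0, 0.3, 0, 0, 0, 0, 0, 0, 0.33, 0, 0, 0, 0, 0, 0, 0.36, 0, 0, 0])

```text
time_s: 15.75
position: [0.542, -0.0342, 0.0446]
tcp_rot: [179.8, 0.1, 74.1]
wrist_force: [-0.6, -6.2, 4.1]
opening: 0.0006
finger_force: 3.0
```

```bash
python3 sl.py
```

```text
blue x pct [-0.203 -0.2   -0.112 -0.107 -0.105] y 0.014 z 0.069 161
blue x pct [0.015 0.018 0.024 0.03  0.033] y 0.002 z 0.079 75
tcp station -0.2147 -0.0003 0.0445 [1.79855193e+02 2.18773901e-02 7.41523934e+01] [ 0.17148715 -4.19260741  3.32741299]
```

Request:
send_rows(moves=[0, 0, 0, 0.02, 0, 0, 0, 0, 0, 0, 0.045, 0, 0, 0, 0, 0, 0, 0.07, 0, 0, 0, 0, 0, 0, 0.095, 0, 0, 0, 0, 0, 0, 0.12, 0, 0, 0, 0, 0, 0, 0.145, 0, 0, 0, 0, 0, 0, 0.17, 0, 0, 0, 0, 0, 0, 0.195, 0, 0, 0, 0, 0, 0, 0.22, 0, 0, 0, 0, 0, 0, 0.245, 0, 0, 0, 0, 0, 0, 0.27, 0, 0, 0, 0, 0, 0, 0.27, 0, 0, 0])

```text
time_s: 17.3
position: [0.5566, 0.0158, 0.0445]
tcp_rot: [179.8, 0.2, 74.2]
wrist_force: [0.1, -13.9, 5.3]
opening: 0.0006
finger_force: 7.0
```

```bash
python3 sl.py
```

```text
blue x pct [-0.151 -0.149 -0.059 -0.055 -0.053] y 0.009 z 0.067 148
blue x pct [0.015 0.018 0.024 0.03  0.033] y 0.002 z 0.08 73
tcp station -0.1634 -0.0007 0.0445 [179.83363338   0.20261892  74.17203732] [ -1.46887289 -14.33722277   5.29918725]
```

Request:
send_rows(moves=[0, 0, 0, 0.02, 0, 0, 0, 0, 0, 0, 0.04, 0, 0, 0, 0, 0, 0, 0.06, 0, 0, 0, 0, 0, 0, 0.08, 0, 0, 0, 0, 0, 0, 0.1, 0, 0, 0, 0, 0, 0, 0.1, 0, 0, 0])

```text
time_s: 18.1
position: [0.5624, 0.0372, 0.0442]
tcp_rot: [179.8, 0.0, 74.1]
wrist_force: [1.1, -5.3, 1.4]
opening: 0.0002
finger_force: 2.0
```

```bash
python3 - <<'E'
import runpy;g=runpy.run_path('sl.py');import cv2
g['save']('sl1.png',cv2.resize(g['S'][210:340,180:340],None,fx=4.5,fy=4.5,interpolation=2))
E
```

```text
blue x pct [-0.129 -0.127 -0.038 -0.033 -0.031] y 0.008 z 0.07 152
blue x pct [0.014 0.018 0.024 0.03  0.032] y 0.002 z 0.08 75
tcp station -0.1412 -0.0001 0.0441 [1.79871806e+02 1.06291300e-02 7.41447904e+01] [ 1.84602986 -4.45682578  1.61274994]
```

View pics/sl1.png

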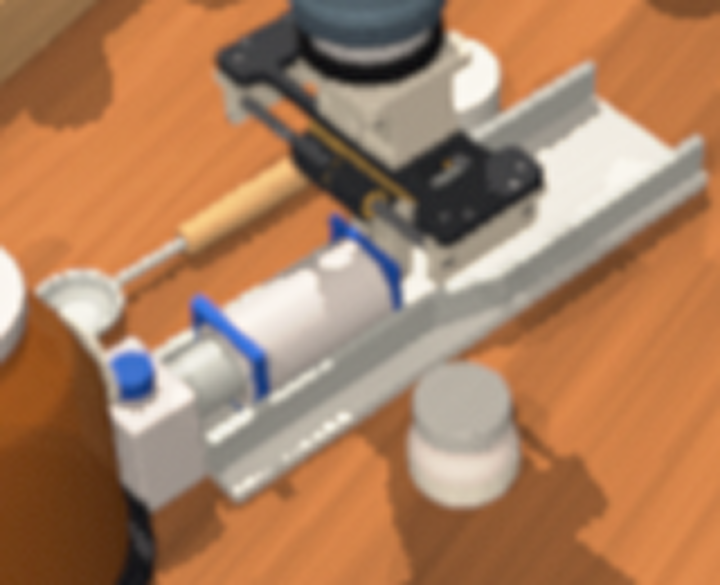

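The sleeve is straight and sliding onto the spigot: mouth plate at crop (230,345), tap face about 35 mm further on. I keep pushing until the force rises.

Request:
send_rows(moves=[0, 0, 0, 0.02, 0, 0, 0, 0, 0, 0, 0.04, 0, 0, 0, 0, 0, 0, 0.06, 0, 0, 0, 0, 0, 0, 0.08, 0, 0, 0, 0, 0, 0, 0.1, 0, 0, 0, 0, 0, 0, 0.12, 0, 0, 0, 0, 0, 0, 0.13, 0, 0, 0, 0, 0, 0, 0.13, 0, 0, 0])

```text
time_s: 19.15
position: [0.5692, 0.0622, 0.0441]
tcp_rot: [179.9, 0.0, 74.2]
wrist_force: [1.7, -4.5, 2.2]
opening: 0.0007
finger_force: 2.1
```

Request:
send_rows(moves=[0, 0, 0, 0.007, 0, 0, 0, 0, 0, 0, 0.014, 0, 0, 0, 0, 0, 0, 0.02, 0, 0, 0, 0, 0, 0, 0.02, 0, 0, 0])

```text
time_s: 19.65
position: [0.5703, 0.0659, 0.0441]
tcp_rot: [179.9, 0.0, 74.1]
wrist_force: [2.0, -5.9, 2.7]
opening: 0.0002
finger_force: 2.5
```

```bash
python3 sl.py
```

```text
blue x pct [-0.099 -0.096 -0.008 -0.003 -0.001] y 0.009 z 0.069 148
blue x pct [0.012 0.017 0.023 0.03  0.033] y 0.002 z 0.08 77
tcp station -0.1114 0.0 0.0441 [1.79879704e+02 2.48569430e-02 7.41431016e+01] [ 1.95225984 -5.81763194  1.33533098]
```

Nearly home, with no stop felt yet; creeping on.

Request:
send_rows(moves=[0, 0, 0, 0.006, 0, 0, 0, 0, 0, 0, 0.012, 0, 0, 0, 0, 0, 0, 0.015, 0, 0, 0, 0, 0, 0, 0.015, 0, 0, 0])

```text
time_s: 20.2
position: [0.5711, 0.0687, 0.0441]
tcp_rot: [179.9, 0.0, 74.1]
wrist_force: [1.6, -6.1, 3.4]
opening: 0.0003
finger_force: 2.6
```

Request:
send_rows(moves=[0, 0, 0, 0.006, 0, 0, 0, 0, 0, 0, 0.012, 0, 0, 0, 0, 0, 0, 0.012, 0, 0, 0])

```text
time_s: 20.58
position: [0.5713, 0.0696, 0.0441]
tcp_rot: [179.9, 0.2, 74.2]
wrist_force: [-0.0, -12.0, 3.9]
opening: 0.0008
finger_force: 5.7
```

Request:
send_rows(moves=[0, 0, 0, 0.006, 0, 0, 0, 0, 0, 0, 0.012, 0, 0, 0, 0, 0, 0, 0.012, 0, 0, 0])

```text
time_s: 20.95
position: [0.5713, 0.0697, 0.0441]
tcp_rot: [179.9, 0.4, 74.2]
wrist_force: [-3.6, -21.3, 5.4]
opening: 0.0003
finger_force: 10.5
```

That is a hard stop: the force went from 6 to 21 N with no further travel, so the sleeve is home. Backing off, raising, and checking.

Request:
send_rows(moves=[0, 0, 0, -0.02, 0, 0, 0, 0, 0, 0, -0.06, 0, 0, 0, 0, 0, 0, -0.15, 0, 0, 0, 0, 0, 0, -0.25, 0, -0.1, 0, 0, 0, 0, -0.35, 0, -0.35, 0, 0, 0, 0, -0.4, 0, -0.6, 0, 0, 0, 0, -0.4, 0, -0.85, 0, 0, 0, 0, -0.4, 0, -0.85, 0])

```text
time_s: 21.95
position: [0.5519, -0.0045, 0.2197]
tcp_rot: [179.4, -0.0, 74.1]
wrist_force: [-0.0, 0.7, -0.5]
opening: 0.0009
finger_force: 0.0
```

Request:
send_rows(moves=[0, 0, 0, -0.3, -0.3, 0, 0, 0, 0, 0, -0.6, -0.6, 0, 0, 0, 0, 0, -0.9, -0.8, 0, 0, 0, 0, 0, -0.9, -0.8, 0, 0, 0, 0, 0, -0.9, -0.8, 0, 0, 0, 0, 0, -0.9, -0.8, 0, 0])

```text
time_s: 22.7
position: [0.3464, -0.1324, 0.2137]
tcp_rot: [180.0, -0.0, 74.1]
wrist_force: [0.9, 1.0, -0.3]
opening: 0.0008
finger_force: 0.0
```

```bash
python3 sl.py; python3 - <<'E'
from chk import *
S,d=snapshot('side');T,e=snapshot('top');pail('side',d);pail('top',e)
save('end.png',T)
E
```

```text
blue x pct [-0.097 -0.094 -0.09  -0.001 -0.   ] y 0.009 z 0.068 120
blue x pct [0.    0.002 0.02  0.029 0.032] y 0.002 z 0.082 108
tcp station -0.3634 0.1603 0.2137 [ 1.79983886e+02 -2.55339877e-02  7.41464568e+01] [-0.45237572  0.22436088  0.50991414]
side ztop 0.1135 c [ 0.6098 -0.3452] R 0.0312 101
side ztop 0.1135 c [ 0.6095 -0.3446] R 0.0287 92
top ztop 0.1149 c [ 0.6075 -0.3474] R 0.031 102
top ztop 0.1149 c [ 0.6065 -0.3449] R 0.0277 83
```

View pics/end.png

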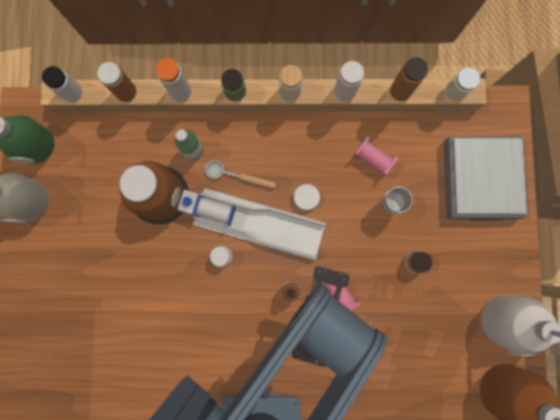

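The sleeve is on the spigot with its mouth against the tap (200,205). The pails are nested at (397,201), bystanders are unmoved, and the arm is clear, so I'm handing in.

```bash
python3 -c "
from h import *
print(env.finish_job())"
```

```text
the job is handed in; nothing more can be done
None
```

The job is handed in at about 23 s of the 61 s allowed: the drip pail is nested fully down in the receiving pail (rim at 114 mm), the sleeve's mouth is home against the tap body, and nothing else was seen to move.

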